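Vent a water filter and loosen its locking collar two turns

TASK

Press the relief button in the middle of the filter's lid right down and let it come back up. Then, with a fingertip, roll the ribbed locking collar round the lid counter-clockwise until it stands two full turns from tight, the bar on it in line with the bar on the lid for the second time, and leave it there with the hand clear. Nothing is to be picked up: leave the other things on the bench where they are.

Things in the scene. Friction and masses are not known exactly. Their poses are not given: they have to be found in the camera images.
- filter: upright cartridge water filter fixed to the bench, origin at its foot's centre on the bench. Heights in mm: foot radius 55; clear bowl radius 40, up to 78; white head radius 45, up to 102; white lid boss radius 31 standing up through the collar, flat top at 144. A white pipe leaves the head to +y and to -y, reaching 125 from the axis, nowhere above 98
- collar (a joint): turn of the grey ribbed locking collar round the lid, rad, about the vertical: 0 tight, grows as it loosens (counter-clockwise from above), 2 pi a turn, stop at 22. Begins 0.1 to 1.1. Drag about 0.08 N m; stays where left; climbs 3 mm a turn. Too wide for the gripper: a shut fingertip drawn along the rim with light pressure turns it by friction and by catching the ribs
- collar_top (a point): centre of the collar's top face, on the axis (z 130 when tight, 136 after two turns). The collar is 26 high below this point; rim radius 48, or 51.7 over its 24 upright half-round ribs.
- collar_mark (a point): middle of the white raised bar (15 long, radial, 3 high) on the collar's top, 41.5 from the axis; it turns with the collar and stands in line with the lid's bar at each whole turn.
- lid_mark (a point): middle of the black raised bar (10 long, radial) on the lid, 25.5 from the axis on the filter's -x side; fixed to the filter.
- relief (a joint): travel of the pressure-relief button, m: 0 is up, 0.006 is fully down; a spring of about 5 N at full travel returns it.
- relief_top (a point): centre of the top of the pressure-relief button, a round grey button of radius 11 standing 6 proud of a white housing (radius 19) in the middle of the lid, its top 166 above the bench; pressed straight down.
- cup: open white PVC cup, rim radius 34, 85 high, origin under its centre (bystander)
- spare_collar: small grey plain ring, 66 outside, 48 inside, 22 high, lying loose on the bench, origin under its centre (bystander)
- brush: hand brush, 190 long, lying flat along its own x (bystander)
- bowl: glass bowl, rim radius 75, 80 high, origin under its centre (bystander)
- jar: glass jar with white lid, 60 wide, 90 high, origin under its centre (bystander)
- tee: white PVC pipe tee, 90 by 62, 34 high, lying flat (bystander)
- scoop: orange square scoop, 75 by 60, 32 high, with a flat handle 65 long to its -x, lying flat (bystander)

How it is judged:
By the outcome, as a careful person would: the job done as asked, in the order asked, and still so for the second after the job is handed in, with the robot touching nothing.
It also fails if it takes over 58 s, if anything falls off the work surface, if the arm or the gripper's body presses on something with over 40 N, if the wrist force passes 120 N, or if a joint passes its speed limit or range.

ROBOT

A 6-joint arm with a two-finger parallel gripper is mounted at the origin on the work surface. World frame = base frame: x ahead of the robot, y to its left, z up, the work surface at z = 0. Lengths are in mm, angles in degrees, forces in N, time in s.
With the tool pointing down it reaches from about 350 to 850 mm from the base axis. Payload 8.1 kg.
Tool frame: the origin (TCP) lies at the very end of the fingers, on their centre line; the grasp point (between the pads) lies 19 mm behind it; z points along the fingers, y is the line along which they close (so a half turn about z gives the same grasp; the last joint's range is limited). The gripper opens to 85 mm and grips with 20 to 120 N. Pads are 22 mm wide; open, the fingers measure 114 mm over their backs; the gripper's body (76 mm by 85 mm) begins 54 mm behind the grasp point. The pads swing forward as they close: fully open they stand 13 mm farther back than shut.
Start: joints at [-79.435, 7.471, 85.268, -0, 87.261, -4.893], TCP at [159.943, -578.294, 231.292] pointing down, gripper open.
Joint ranges: [-169.43, 169.43], [-51.17, 129.36], [1.28, 143.12], [-76.62, 256.62], [0, 156.53], [-152.29, 152.29]. Speed limits (degrees/s): [136.94, 136.94, 159.86, 180, 180, 180].

INTERFACE

Orientations are given as [roll, pitch, yaw] about the fixed x, y, z axes, in that order (R = Rz(yaw) Ry(pitch) Rx(roll)).
In Python, from bench import sense, eyes, job, models gives the robot as it stands. The module is installed in compiled form; this text tells all that it offers.
- The arm moves only by the tool apply_moves, never from a script. Its argument "rows" is a list of rows, each a list of 6 numbers: the shift along the tool's x, y, z in mm, then the turn, a rotation vector about the tool's x, y, z in rad. In form: [[dx, dy, dz, rx, ry, rz], ...]. A call has exactly 5 rows; each row shifts and turns the commanded pose from where the row before left it, along the tool's axes as they then stand; what a row does not reach is not made up. A row lasts 1/8 s, in which the tool goes at most 62.5 mm and 10.7 degrees, less where a joint would pass 70% of its speed; a pose out of reach is approached as far as the arm can. A call is refused whole if a number of a shift passes 62.5 or a number of a turn 0.188, either way. A call with a gripper value outside its range is refused whole. "fingers" is the finger opening in mm, from 0 to 85.4, set as the call begins (left out, the last holds). The fingers move at their own pace and stop on an object; "grip_force" is the grip in N (left out, the last holds). Time passes only in rows, so rows that do not move let the fingers close, or fill a call up. It gives the time, the measured TCP pose, the force, the opening and the grip force at its end, in the units of the state.
- sense(): the state, without advancing time (a new reading comes with each control period).
- eyes.snapshot(name): name is "scene" or "top" or "wrist"; returns (picture, depth): 420x560x3 uint8, red, green, blue; 420x560 float32, mm along the optical axis (not along the pixel's ray), 0 where there is no reading.
- eyes.get_calibration(name): a dict with "intrinsics" (3x3 intrinsics, pixels), "R" (3x3) and "t" (3): a world point X has camera coordinates R X + t; the wrist camera has in their place "mount" (4x4, takes a point from camera to tool coordinates, whose origin is the TCP and whose axes are the flange's). Camera axes: x right, y down, z forward; pixel columns grow to the right and rows downward; lengths in mm; the calibration is good to about 2 mm. A picture is of the moment at which its call begins: read the wrist's pose just before it. get_calibration takes no time and is no camera call.
- job.hand_in(): hands the job in; it is judged then, once.
Trained networks look in the newest picture that a camera, given by its name, has taken for a name from the list of things; names that differ only in an ending like _2 or _b are one class to them, and where a whole thing is asked for, a point or a joint stands for the part that bears it (a point fixed in the world has none). Each returns a list of dicts, best first, with "confidence" (0 to 1); they miss things now and then, are a little off and sometimes report something else, mostly with a low value. They report only what shows in the picture. A call takes as long as a camera call.
- models.boxes_of(name, camera): "xyz" ([x, y, z] in mm, in world coordinates, good to about 4 mm: the middle of the surface that is visible of it).
- models.cut_out(name, camera): "pixels" (420x560 bool, what is visible of it).
- models.place_of(name, camera): "xyz" ([x, y, z] in mm, in world coordinates, good to about 4 mm: a listed point, or the origin of a listed thing).
The state is a dict: "time": time; "joint_pos": joint angles; "qd": joint speeds; "joint_efforts": joint torques, N m; "tool_pos": TCP position; "tcp_rot": TCP orientation; "ft_force": force on the tool from outside, world axes, zero at the start; "wrist_torque": the same for the moment, N m; "finger_gap": finger opening in mm; "grip_force": force on a finger pad.
Only numpy, scipy, OpenCV 4.12 (cv2) and the standard library are available. Lean on these libraries where they do the work, as an engineer would, in place of code of your own. Each camera call takes 0.05 s, during which the arm holds its last target. There are 200 camera calls.

## Working session

There is one attempt and no reset: what is moved stays moved. The work goes in short steps, Python scripts to look and compute and a tool call to move; the robot and the scene stay as the last step left them, time stands still between calls to the robot, and variables do not carry over. Pictures are saved under pics/ and viewed, at most 10 in all, crops included, and the job is handed in when it is done.

Besides the shell and the picture viewer there is one more tool, called after "Call:" as a command line: name --pt "numbers of a row" for each row, then --argument value for the rest. apply_moves: Moves the arm, as the interface text tells. Its arguments: {"type":"object","properties":{"rows":{"type":"array"},"fingers":{"type":"number"},"grip_force":{"type":"number"}},"required":["rows"]}

```bash
mkdir -p pics; python3 - <<'E'
from bench import sense, eyes, job, models
import cv2, numpy as np
s=sense(); print(s)
for c in ("scene","top"):
    im,d=eyes.snapshot(c); cv2.imwrite(f"pics/{c}0.png",im[:,:,::-1])
    for n in ("filter","collar_top","collar_mark","lid_mark","relief_top","cup","bowl","jar","brush","tee","scoop","spare_collar"):
        r=models.place_of(n,c); print(c,n,[(np.round(q["xyz"],1).tolist(),round(q["confidence"],2)) for q in r[:2]])
a=cv2.imread("pics/scene0.png");b=cv2.imread("pics/top0.png")
print(eyes.get_calibration("top"),eyes.get_calibration("wrist"),sense()["time"])
E
```

```text
{'time': 0.0, 'joint_pos': array([-7.94331942e+01,  7.51610316e+00,  8.53286760e+01, -1.21862229e-03,
        8.72618277e+01, -4.89376112e+00]), 'qd': array([ 0.05844457,  0.02721261, -0.00043829, -0.01653279, -0.0645673 ,
       -0.11966121]), 'joint_efforts': array([ 2.92750432e-03, -5.69394028e+01, -5.00546014e+01,  1.18887447e-04,
        1.45796745e-02, -3.49170523e-05]), 'tool_pos': array([ 159.85115216, -577.74584687,  230.23984347]), 'tcp_rot': array([-1.79893678e+02, -7.88177007e-03,  1.54606190e+01]), 'ft_force': array([-0.12738849,  0.41183609, -0.29532821]), 'wrist_torque': array([-0.05142343, -0.01642199, -0.03049234]), 'grip_force': 0.0, 'finger_gap': 85.20547348679855}
scene filter [([541.6, -120.3, 3.8], 0.83), ([663.0, -89.1, 1.0], 0.62)]
scene collar_top [([545.6, -123.0, 128.1], 0.63)]
scene collar_mark [([518.4, -150.2, 132.1], 0.9)]
scene lid_mark [([518.7, -124.9, 147.9], 0.8)]
scene relief_top [([544.4, -114.7, 166.8], 0.51)]
scene cup [([404.5, -50.3, 0.4], 0.93)]
scene bowl [([422.6, 483.4, -0.2], 0.63), ([540.4, -119.3, 0.4], 0.28)]
scene jar [([345.0, -472.
[... 1041 characters left out ...]
759,  0.0154703 ],
       [-0.98873577,  0.01809992, -0.1485731 ],
       [ 0.1482437 , -0.01836031, -0.98878041]]), 't': array([   6.48916615,  562.46902689, 1148.4883353 ])} {'intrinsics': array([[298.32184527,   0.        , 280.11517283],
       [  0.        , 298.32184527, 203.72599036],
       [  0.        ,   0.        ,   1.        ]]), 'mount': array([[ 4.23530226e-04, -9.57393434e-01, -2.88786484e-01,
         7.31548252e+01],
       [ 9.99999809e-01,  5.35621253e-04, -3.09121553e-04,
         6.68555822e-01],
       [ 4.50631123e-04, -2.88786298e-01,  9.57393478e-01,
        -1.42035994e+02],
       [ 0.00000000e+00,  0.00000000e+00,  0.00000000e+00,
         1.00000000e+00]])} 1.3
```

```bash
cat > h.py <<'E'
from bench import sense, eyes, job, models
import cv2, numpy as np
from scipy.spatial.transform import Rotation as Ro
def st():
    s=sense(); print("t %.2f pos %s rot %s F %s gap %.1f q %s"%(s["time"],np.round(s["tool_pos"],1),np.round(s["tcp_rot"],1),np.round(s["ft_force"],1),s["finger_gap"],np.round(s["joint_pos"],0))); return s
def cam(c,s=None):
    k=eyes.get_calibration(c); K=k["intrinsics"]
    if c=="wrist":
        T=np.eye(4);T[:3,:3]=Ro.from_euler("xyz",s["tcp_rot"],degrees=True).as_matrix();T[:3,3]=s["tool_pos"]
        M=np.linalg.inv(T@k["mount"]); return K,M[:3,:3],M[:3,3]
    return K,np.array(k["R"]),np.array(k["t"])
def cloud(c,d,s=None):
    K,R,t=cam(c,s); v,u=np.mgrid[:420,:560]
    P=np.stack([(u-K[0,2])*d/K[0,0],(v-K[1,2])*d/K[1,1],d],-1); return (P-t)@R
E
python3 - <<'E'
from h import *
im,d=eyes.snapshot("top"); W=cloud("top",d)
r=np.hypot(W[...,0]-543,W[...,1]+119.5)
for lo,hi,rm,nm in ((126,136,65,"collar"),(140,150,45,"boss"),(155,170,25,"relief")):
    m=(W[...,2]>lo)&(W[...,2]<hi)&(r<rm)&(d>0)
    p=W[m]; print(nm,len(p),np.median(p[:,2]), cv2.minEnclosingCircle(p[:,:2].astype(np.float32)))
a=cv2.resize(im[130:290,230:410][:,:,::-1],None,fx=4.4,fy=3.75) if 0 else None
K,R,t=cam("top"); q=R@np.array([543,-119.5,130])+t; u=(K@q/q[2])[:2].astype(int); print(u)
c=im[u[1]-40:u[1]+40,u[0]-40:u[0]+40,::-1]; a=cv2.resize(c,(400,400),interpolation=cv2.INTER_CUBIC)
b=cv2.resize(cv2.imread("pics/scene0.png"),(400,300)); b=cv2.copyMakeBorder(b,0,100,0,0,0)
cv2.imwrite("pics/a1.png",np.hstack([a,b]))
E
```

```text
collar 550 130.78825545420796 ((542.6797485351562, -117.27676391601562), 51.33061599731445)
boss 221 144.58757857652367 ((541.1326904296875, -117.40681457519531), 31.575321197509766)
relief 119 158.7615108895081 ((542.5617065429688, -116.98942565917969), 18.5931396484375)
[320 201]
```

View pics/a1.png

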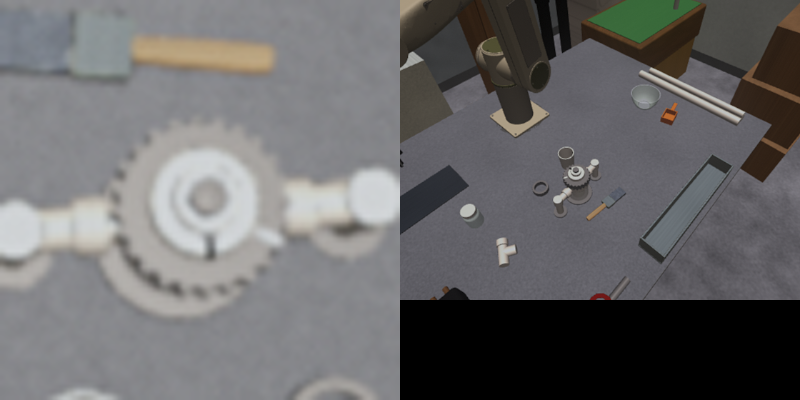

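Call:
apply_moves --pt "49 -34 -7 0 0 0" --pt "49 -34 -7 0 0 0" --pt "49 -34 -7 0 0 0" --pt "49 -34 -7 0 0 0" --pt "49 -34 -7 0 0 0" --fingers 0 --grip_force 40

```text
time: 1.98
tool_pos: [351.7, -347.6, 266.8]
tcp_rot: [180.0, -0.0, 15.4]
ft_force: [1.1, -0.1, 0.5]
finger_gap: -0.4
grip_force: 0.0
```

Call:
apply_moves --pt "49 -34 -3 0 0 0" --pt "49 -34 -3 0 0 0" --pt "49 -34 -3 0 0 0" --pt "49 -34 -3 0 0 0" --pt "49 -34 -3 0 0 0"

```text
time: 2.6
tool_pos: [542.7, -118.3, 281.7]
tcp_rot: [180.0, -0.0, 15.5]
ft_force: [0.7, -1.1, 0.4]
finger_gap: 0.0
grip_force: 0.0
```

```bash
python3 - <<'E'
from h import *
s=st(); im,d=eyes.snapshot("wrist"); cv2.imwrite("pics/w1.png",im[:,:,::-1]); W=cloud("wrist",d,s); np.save("w1.npy",W)
r=np.hypot(W[...,0]-542,W[...,1]+117.5)
for lo,hi,rm,nm in ((126,136,65,"collar"),(140,150,45,"boss"),(155,162,25,"hous"),(163,170,25,"relief")):
    m=(W[...,2]>lo)&(W[...,2]<hi)&(r<rm)&(d>0)
    p=W[m]; print(nm,len(p),len(p) and (np.median(p[:,2]), cv2.minEnclosingCircle(p[:,:2].astype(np.float32))))
for n in ("collar_top","collar_mark","lid_mark","relief_top"):
    q=models.place_of(n,"wrist"); print(n,[(np.round(x["xyz"],1).tolist(),round(x["confidence"],2)) for x in q[:2]])
E
```

```text
t 2.60 pos [ 542.7 -118.3  281.7] rot [180.   -0.   15.5] F [ 0.7 -1.1  0.4] gap 0.0 q [-18.  -0.  88.  -0.  92.  57.]
collar 4213 (np.float64(129.71363157682617), ((542.8389892578125, -119.72705841064453), 51.66310119628906))
boss 1779 (np.float64(143.28005964675327), ((541.8644409179688, -120.38009643554688), 31.930036544799805))
hous 524 (np.float64(155.62067652470867), ((543.2406616210938, -119.83087158203125), 18.65231704711914))
relief 401 (np.float64(165.17200906485147), ((542.8857421875, -119.82562255859375), 10.63294792175293))
collar_top []
collar_mark [([525.4, -158.0, 131.2], 0.72), ([537.3, -119.6, 168.5], 0.34)]
lid_mark [([515.2, -120.3, 147.6], 0.88)]
relief_top [([540.0, -119.4, 166.8], 0.83), ([343.5, -469.3, 2.1], 0.63)]
```

View pics/w1.png

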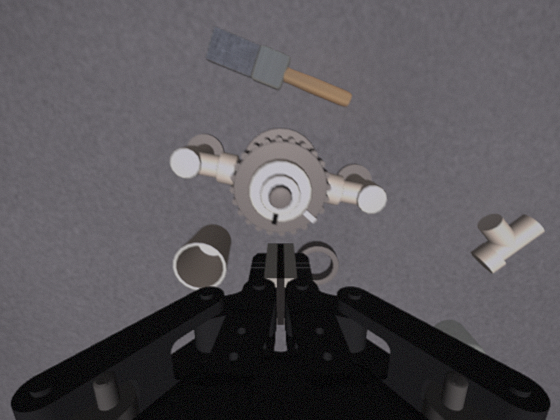

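Call:
apply_moves --pt "-0.3 1 25 0 0 0" --pt "0 0 30 0 0 0" --pt "0 0 30 0 0 0" --pt "0 0 20 0 0 0" --pt "0 0 5 0 0 0"

```text
time: 3.48
tool_pos: [540.4, -121.6, 169.9]
tcp_rot: [-179.9, 0.1, 15.4]
ft_force: [-0.5, 0.4, -0.1]
finger_gap: -0.1
grip_force: 0.0
```

Call:
apply_moves --pt "0 0 3 0 0 0" --pt "0 0 3 0 0 0" --pt "0 0 2 0 0 0" --pt "0 0 2 0 0 0" --pt "0 0 0 0 0 0"

```text
time: 4.1
tool_pos: [542.2, -121.3, 162.0]
tcp_rot: [179.9, -0.1, 15.5]
ft_force: [1.8, -1.1, 3.1]
finger_gap: 0.0
grip_force: 1.8
```

```bash
python3 - <<'E'
from h import *
s=st()
W=np.load("w1.npy"); im=cv2.imread("pics/w1.png").astype(int)
cx,cy=542.8,-119.8
dx,dy=W[...,0]-cx,W[...,1]-cy; r=np.hypot(dx,dy); an=np.degrees(np.arctan2(dy,dx))-180
an=(an+720)%360
m=(r>35)&(r<48)&(W[...,2]>127)&(W[...,2]<137)
b=im.min(-1); print(np.percentile(b[m],[10,50,90,99]))
mm=m&(b>np.median(b[m])+40); print(mm.sum(),np.median(an[mm]),np.percentile(an[mm],[5,95]),np.median(W[mm][:,:2],axis=0))
E
```

```text
t 4.10 pos [ 542.2 -121.3  162. ] rot [ 1.799e+02 -1.000e-01  1.550e+01] F [ 1.8 -1.1  3.1] gap 0.0 q [-18.   3.  97.  -0.  80.  57.]
[112. 121. 133. 189.]
65 61.96002223759393 [57.87206593 65.74463763] [ 523.49263226 -156.23841041]
```

Call:
apply_moves --pt "0 0 1 0 0 0" --pt "0 0 1 0 0 0" --pt "0 0 0.5 0 0 0" --pt "0 0 0.5 0 0 0" --pt "0 0 0 0 0 0"

```text
time: 4.72
tool_pos: [542.3, -121.3, 159.9]
tcp_rot: [179.9, -0.1, 15.5]
ft_force: [-1.1, -1.8, 12.0]
finger_gap: 0.2
grip_force: 6.1
```

Call:
apply_moves --pt "0 0 -2 0 0 0" --pt "0 0 -4 0 0 0" --pt "0 0 -15 0 0 0" --pt "0 0 -30 0 0 0" --pt "0 0 -30 0 0 0"

```text
time: 5.35
tool_pos: [540.7, -120.6, 239.8]
tcp_rot: [-179.9, 0.1, 15.5]
ft_force: [0.5, -0.2, -0.1]
finger_gap: 0.2
grip_force: 0.0
```

```bash
python3 - <<'E'
from h import *
W=np.load("w1.npy"); R=Ro.from_euler("xyz",[180,0,15.5],degrees=True).as_matrix()
T=(W-np.array([542.7,-118.3,281.7]))@R
np.set_printoptions(suppress=True,linewidth=150)
n=(np.abs(T[...,0])<60)&(np.abs(T[...,1])<70)&(T[...,2]<5)
for z in range(-110,5,10):
    m=n&(T[...,2]>=z)&(T[...,2]<z+10); 
    if m.sum(): print(z,m.sum(),np.percentile(T[m],[1,99],axis=0).round(1)[:,:2].tolist())
im=cv2.imread("pics/w1.png"); c=cv2.resize(im[230:350,200:360],(800,600),interpolation=cv2.INTER_CUBIC)
cv2.imwrite("pics/w1c.png",cv2.convertScaleAbs(c,alpha=2.2,beta=20))
E
```

```text
-110 537 [[18.2, -18.0], [20.6, 19.6]]
-100 9744 [[7.0, -57.4], [20.0, 58.9]]
-90 16277 [[1.4, -58.8], [17.4, 60.3]]
-80 10865 [[-7.8, -52.6], [17.2, 54.3]]
-70 5505 [[-8.6, -45.4], [17.1, 46.8]]
-60 5987 [[-8.7, -37.0], [13.1, 38.5]]
-50 2208 [[-9.3, -30.7], [13.5, 32.3]]
-40 799 [[-11.2, -11.2], [11.8, 13.3]]
-30 667 [[6.0, -12.5], [11.1, 14.1]]
-20 560 [[5.9, -12.5], [11.1, 14.2]]
-10 233 [[6.0, -11.3], [11.2, 13.3]]
```

View pics/w1c.png

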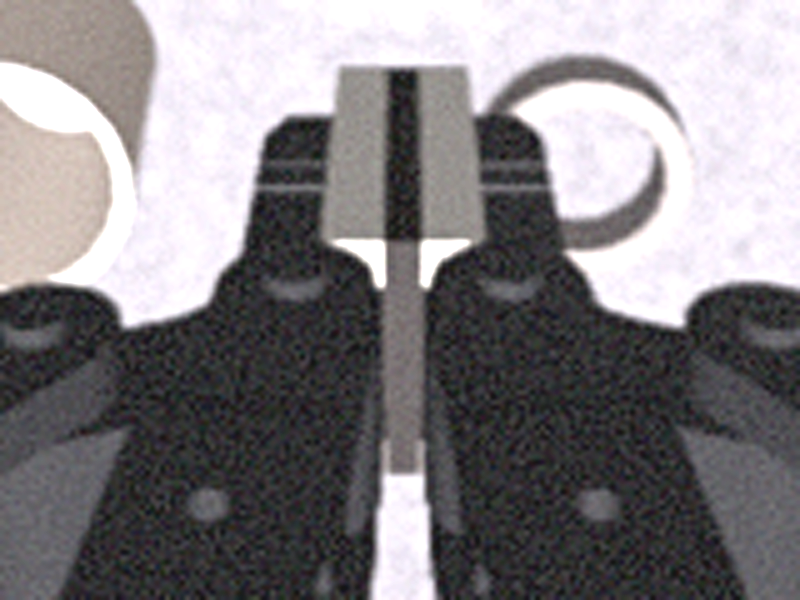

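Call:
apply_moves --pt "3.3 -39 0 0 0 0" --pt "3.2 -39 0 0 0 0" --pt "0 0 0 0 0 0.165" --pt "0 0 0 0 0 0.165" --pt "0 0 0 0 0 0.165"

```text
time: 5.98
tool_pos: [526.3, -43.6, 239.3]
tcp_rot: [-180.0, 0.1, -13.2]
ft_force: [0.0, -0.6, 0.3]
finger_gap: 0.1
grip_force: 0.0
```

Call:
apply_moves --pt "0 0 25 0 0 0.165" --pt "0 0 25 0 0 0.165" --pt "0 0 25 0 0 0.165" --pt "0 0 25 0 0 0.165" --pt "0 0 26 0 0 0.165"

```text
time: 6.6
tool_pos: [526.4, -43.9, 112.6]
tcp_rot: [179.9, 0.1, -60.5]
ft_force: [0.1, -0.5, -0.2]
finger_gap: 0.1
grip_force: 0.0
```

Call:
apply_moves --pt "4.4 1.2 0 0 0 0" --pt "2.9 0.8 0 0 0 0" --pt "2.9 0.8 0 0 0 0" --pt "1.4 0.3 0 0 0 0" --pt "0 0 0 0 0 0"

```text
time: 7.22
tool_pos: [530.4, -55.9, 113.8]
tcp_rot: [-180.0, -0.0, -60.2]
ft_force: [0.1, 0.7, 0.5]
finger_gap: 0.2
grip_force: 0.0
```

```bash
cat >> h.py <<'E'
def rep(cx=542.7,cy=-119.5,n=8):
    p=[];y=[]
    s=sense(); p=s["tool_pos"]; y=s["tcp_rot"][2]
    th=np.radians(y); tx=np.array([np.cos(th),np.sin(th)]); ty=np.array([np.sin(th),-np.cos(th)])
    d=np.array([cx-p[0],cy-p[1]]); A=np.array([d@tx,d@ty]); F=s["ft_force"][:2]
    e=np.array([np.cos(np.radians(15)),np.sin(np.radians(15))]); Ft=np.array([F@tx,F@ty])
    v=A-np.array([11,7.4]); print("t %.2f z %.1f yaw %.1f A %s rv %.1f Frad(out+) %.1f Ftan(CCW+) %.1f q6 %.0f"%(s["time"],p[2],y,A.round(1),np.hypot(*v),-Ft@e,Ft@[-e[1],e[0]],s["joint_pos"][5]))
E
python3 -c "
from h import *
st();rep()"
```

```text
t 7.22 pos [530.4 -55.9 113.8] rot [-180.    -0.   -60.2] F [0.1 0.7 0.5] gap 0.2 q [-12.   2. 103.   0.  74. 139.]
t 7.22 z 113.8 yaw -60.2 A [61.3 21. ] rv 52.1 Frad(out+) 0.7 Ftan(CCW+) -0.2 q6 139
```

Call:
apply_moves --pt "1 0.25 0 0 0 0" --pt "1 0.25 0 0 0 0" --pt "0.5 0.15 0 0 0 0" --pt "0.4 0.1 0 0 0 0" --pt "0 0 0 0 0 0"

```text
time: 7.85
tool_pos: [531.1, -58.4, 113.3]
tcp_rot: [-180.0, -0.0, -60.2]
ft_force: [1.6, 2.8, 0.2]
finger_gap: 0.1
grip_force: 1.2
```

```bash
python3 -c "
from h import *
rep()"
```

```text
t 7.85 z 113.3 yaw -60.2 A [58.8 20.3] rv 49.5 Frad(out+) 2.3 Ftan(CCW+) -2.3 q6 138
```

Call:
apply_moves --pt "-0.67 5.2 0 0 0 -0.0873" --pt "-2.6 10.48 0 0 0 -0.1745" --pt "-2.6 10.48 0 0 0 -0.1745" --pt "-2.6 10.48 0 0 0 -0.1745" --pt "0 0 0 0 0 0"

```text
time: 8.48
tool_pos: [498.0, -77.6, 113.3]
tcp_rot: [180.0, 0.0, -25.3]
ft_force: [-3.0, 0.5, 2.1]
finger_gap: -0.1
grip_force: 1.9
```

```bash
cat > a.py <<'E'
from h import *
import sys
def mark(c,cx=542.8,cy=-119.8,z0=126,s=None,save=None):
    im,d=eyes.snapshot(c); W=cloud(c,d,s)
    if save: cv2.imwrite(save,im[:,:,::-1])
    dx,dy=W[...,0]-cx,W[...,1]-cy; r=np.hypot(dx,dy); an=(np.degrees(np.arctan2(dy,dx))+540)%360
    m=(r>35)&(r<48)&(W[...,2]>z0)&(W[...,2]<143); b=im.min(-1).astype(int)
    mm=m&(b>np.median(b[m])+40); print(c,mm.sum(),an[mm].round(0)[:40] if mm.sum()<40 else np.median(an[mm]))
    print([(np.round(x["xyz"],1).tolist(),round(x["confidence"],2),round(float((np.degrees(np.arctan2(x["xyz"][1]-cy,x["xyz"][0]-cx))+540)%360),1)) for x in models.place_of("collar_mark",c)[:2]])
if __name__=="__main__":
    rep(); mark("top",542.3,-117.7); mark("scene",543,-120)
E
python3 a.py
```

```text
t 8.47 z 113.3 yaw -25.3 A [58.3 18.8] rv 48.7 Frad(out+) 2.6 Ftan(CCW+) 1.5 q6 101
top 0 []
[]
scene 18 [330. 302. 297. 342. 291. 287. 280.  97.  99.  93. 100. 101. 104.  97.
 101. 104. 101. 103.]
[([546.7, -155.9, 127.9], 0.87, 95.9), ([525.7, -467.9, 0.2], 0.61, 87.2)]
  return _methods._mean(a, axis=axis, dtype=dtype,
  ret = ret.dtype.type(ret / rcount)
```

Call:
apply_moves --pt "-2.6 10.48 0 0 0 -0.1745" --pt "-2.6 10.48 0 0 0 -0.1745" --pt "-2.6 10.48 0 0 0 -0.1745" --pt "-2.6 10.48 0 0 0 -0.1745" --pt "-2.6 10.48 0 0 0 -0.1745"

```text
time: 9.3
tool_pos: [481.8, -126.6, 113.3]
tcp_rot: [180.0, -0.0, 25.0]
ft_force: [0.6, 2.0, -0.0]
finger_gap: 0.1
grip_force: 0.8
```

```bash
python3 -c "
from h import *
rep()"
```

```text
t 9.30 z 113.3 yaw 25.0 A [58.2 19.3] rv 48.7 Frad(out+) -0.9 Ftan(CCW+) -1.9 q6 44
```

Call:
apply_moves --pt "-2.6 10.48 0 0 0 -0.1745" --pt "-2.6 10.48 0 0 0 -0.1745" --pt "-2.6 10.48 0 0 0 -0.1745" --pt "-2.6 10.48 0 0 0 -0.1745" --pt "-2.6 10.48 0 0 0 -0.1745"

```text
time: 9.93
tool_pos: [508.5, -171.8, 113.0]
tcp_rot: [-180.0, 0.0, 75.0]
ft_force: [-2.1, 0.0, -0.4]
finger_gap: 0.1
grip_force: 0.8
```

```bash
python3 a.py 2>/dev/null
```

```text
t 9.93 z 113.0 yaw 75.0 A [59.3 19.5] rv 49.8 Frad(out+) 1.0 Ftan(CCW+) -1.9 q6 -9
top 0 []
[([578.4, -107.8, 136.7], 0.76, 195.3)]
scene 16 [330. 300. 297. 343. 286. 281. 199. 201. 204. 206. 195. 197. 199. 199.
 204. 195.]
[([575.7, -102.2, 133.1], 0.74, 208.6)]
```

Call:
apply_moves --pt "-2.6 10.48 0 0 0 -0.1745" --pt "-2.6 10.48 0 0 0 -0.1745" --pt "-2.6 10.48 0 0 0 -0.1745" --pt "-2.6 10.48 0 0 0 -0.1745" --pt "-2.6 10.48 0 0 0 -0.1745"

```text
time: 10.75
tool_pos: [560.0, -179.9, 113.2]
tcp_rot: [-180.0, 0.0, 124.8]
ft_force: [-1.1, -0.8, 0.1]
finger_gap: -0.1
grip_force: 0.8
```

```bash
python3 -c "
from h import *
rep()"
```

```text
t 10.75 z 113.2 yaw 124.8 A [59.5 20.4] rv 50.2 Frad(out+) 0.4 Ftan(CCW+) -1.3 q6 -58
```

Call:
apply_moves --pt "-2.6 10.48 0 0 0 -0.1745" --pt "-2.6 10.48 0 0 0 -0.1745" --pt "-2.6 10.48 0 0 0 -0.1745" --pt "-2.6 10.48 0 0 0 -0.1745" --pt "-2.6 10.48 0 0 0 -0.1745"

```text
time: 11.38
tool_pos: [600.2, -145.7, 113.7]
tcp_rot: [-179.9, 0.1, 174.8]
ft_force: [0.4, -2.7, -0.5]
finger_gap: -0.0
grip_force: 1.2
```

```bash
python3 -c "
from h import *
rep()"
```

```text
t 11.38 z 113.7 yaw 174.8 A [59.7 20.9] rv 50.5 Frad(out+) 1.3 Ftan(CCW+) -2.4 q6 -103
```

Call:
apply_moves --pt "-2.6 10.48 0 0 0 -0.1745" --pt "-2.6 10.48 0 0 0 -0.1745" --pt "-2.6 10.48 0 0 0 -0.1745" --pt "-2.6 10.48 0 0 0 -0.1745" --pt "0 0 0 0 0 0"

```text
time: 12.0
tool_pos: [603.6, -102.3, 114.0]
tcp_rot: [-179.9, 0.1, -145.4]
ft_force: [3.8, 1.5, 0.5]
finger_gap: -0.2
grip_force: 1.8
```

```bash
python3 a.py 2>/dev/null
```

```text
t 12.00 z 114.0 yaw -145.4 A [59.9 20.4] rv 50.6 Frad(out+) 4.1 Ftan(CCW+) 0.2 q6 -139
top 3 [337. 335. 336.]
[([503.8, -105.4, 135.6], 0.94, 342.3)]
scene 7 [338. 335. 331. 336. 332. 334. 330.]
[([497.7, -99.4, 134.5], 0.65, 335.5), ([542.2, -122.8, 132.4], 0.22, 74.1)]
```

Call:
apply_moves --pt "-14.5 -3.9 0 0 0 0" --pt "5.3 -12.33 0 0 0 0.1745" --pt "5.3 -12.33 0 0 0 0.1745" --pt "5.3 -12.33 0 0 0 0.1745" --pt "5.3 -12.33 0 0 0 0.1745"

```text
time: 12.82
tool_pos: [612.5, -151.6, 112.5]
tcp_rot: [180.0, -0.1, 174.2]
ft_force: [-0.7, 0.1, -0.5]
finger_gap: -0.2
grip_force: 0.0
```

Call:
apply_moves --pt "5.3 -12.33 0 0 0 0.1745" --pt "5.3 -12.33 0 0 0 0.1745" --pt "5.3 -12.33 0 0 0 0.1745" --pt "5.3 -12.33 0 0 0 0.1745" --pt "5.3 -12.33 0 0 0 0.1745"

```text
time: 13.45
tool_pos: [563.4, -194.6, 112.6]
tcp_rot: [-179.9, -0.1, 124.2]
ft_force: [0.1, -0.7, 0.2]
finger_gap: -0.1
grip_force: 0.0
```

Call:
apply_moves --pt "5.3 -12.33 0 0 0 0.1745" --pt "5.3 -12.33 0 0 0 0.1745" --pt "5.3 -12.33 0 0 0 0.1745" --pt "5.3 -12.33 0 0 0 0.1745" --pt "5.3 -12.33 0 0 0 0.1745"

```text
time: 14.08
tool_pos: [499.0, -184.6, 112.7]
tcp_rot: [-179.9, 0.0, 74.2]
ft_force: [0.8, 0.6, 0.4]
finger_gap: -0.1
grip_force: 0.0
```

Call:
apply_moves --pt "5.3 -12.33 0 0 0 0.1745" --pt "5.3 -12.33 0 0 0 0.1745" --pt "5.3 -12.33 0 0 0 0.1745" --pt "5.3 -12.33 0 0 0 0.1745" --pt "5.3 -12.33 0 0 0 0.1745"

```text
time: 14.7
tool_pos: [465.2, -128.8, 112.7]
tcp_rot: [-179.9, 0.1, 24.3]
ft_force: [-0.1, -0.0, 0.0]
finger_gap: 0.0
grip_force: 0.0
```

```bash
python3 a.py 2>/dev/null
```

```text
t 14.70 z 112.7 yaw 24.3 A [74.5 23.4] rv 65.5 Frad(out+) 0.1 Ftan(CCW+) 0.0 q6 44
top 0 []
[([415.1, -211.3, 0.6], 0.55, 36.3), ([502.7, -104.0, 135.9], 0.49, 340.9)]
scene 10 [339. 335. 331. 337. 332. 338. 330. 300. 295. 291.]
[([501.1, -98.4, 137.4], 0.93, 332.7)]
```

Call:
apply_moves --pt "5.3 -12.33 -1 0 0 0.1745" --pt "5.3 -12.33 -1 0 0 0.1745" --pt "9.7 2.6 0 0 0 0" --pt "3.9 1.05 0 0 0 0" --pt "1.5 0.4 0 0 0 0"

```text
time: 15.52
tool_pos: [481.1, -105.1, 114.4]
tcp_rot: [-179.9, 0.4, 5.1]
ft_force: [-17.3, 4.6, 10.3]
finger_gap: -0.3
grip_force: 9.0
```

```bash
python3 -c "
from h import *
rep()"
```

```text
t 15.53 z 114.4 yaw 5.1 A [60.1 19.9] rv 50.7 Frad(out+) 17.8 Ftan(CCW+) -1.6 q6 67
```

Call:
apply_moves --pt "-0.67 5.2 0 0 0 -0.0873" --pt "-2.6 10.48 0 0 0 -0.1745" --pt "-2.6 10.48 0 0 0 -0.1745" --pt "-2.6 10.48 0 0 0 -0.1745" --pt "-2.6 10.48 0 0 0 -0.1745"

```text
time: 16.15
tool_pos: [489.8, -154.1, 115.1]
tcp_rot: [-179.9, 0.2, 50.4]
ft_force: [-6.9, -3.8, 5.6]
finger_gap: -0.1
grip_force: 3.8
```

```bash
python3 a.py 2>/dev/null
```

```text
t 16.15 z 115.1 yaw 50.4 A [60.4 18.7] rv 50.7 Frad(out+) 7.8 Ftan(CCW+) -0.9 q6 17
top 0 []
[([499.9, -138.5, 137.5], 0.56, 26.1)]
scene 15 [330. 300. 296. 344. 287. 281.  22.  18.  19.  26.  25.  24.  24.  20.
  28.]
[([500.1, -131.6, 134.1], 0.58, 15.1)]
```

Call:
apply_moves --pt "-3.1 10.35 0 0 0 -0.1745" --pt "-2.6 10.48 0 0 0 -0.1745" --pt "-2.6 10.48 0 0 0 -0.1745" --pt "-2.6 10.48 0 0 0 -0.1745" --pt "-2.6 10.48 0 0 0 -0.1745"

```text
time: 16.98
tool_pos: [534.6, -182.9, 115.0]
tcp_rot: [-180.0, 0.0, 100.4]
ft_force: [0.7, 0.1, -0.8]
finger_gap: 0.1
grip_force: 0.0
```

```bash
python3 -c "
from h import *
rep()"
```

```text
t 16.98 z 115.0 yaw 100.4 A [60.9 19.4] rv 51.3 Frad(out+) -0.2 Ftan(CCW+) 0.7 q6 -34
```

Call:
apply_moves --pt "-2.6 10.48 0 0 0 -0.1745" --pt "-2.6 10.48 0 0 0 -0.1745" --pt "-2.6 10.48 0 0 0 -0.1745" --pt "-2.6 10.48 0 0 0 -0.1745" --pt "-2.6 10.48 0 0 0 -0.1745"

```text
time: 17.6
tool_pos: [585.0, -168.3, 114.9]
tcp_rot: [-180.0, -0.0, 150.4]
ft_force: [-0.0, -0.2, -0.4]
finger_gap: 0.1
grip_force: 0.0
```

```bash
python3 -c "
from h import *
rep()"
```

```text
t 17.60 z 114.9 yaw 150.4 A [60.9 21.5] rv 51.8 Frad(out+) 0.1 Ftan(CCW+) -0.1 q6 -81
```

Call:
apply_moves --pt "-2.6 10.48 0 0 0 -0.1745" --pt "-2.6 10.48 0 0 0 -0.1745" --pt "-2.6 10.48 0 0 0 -0.1745" --pt "-2.6 10.48 0 0 0 -0.1745" --pt "-2.6 10.48 0 0 0 -0.1745"

```text
time: 18.23
tool_pos: [606.3, -120.2, 114.8]
tcp_rot: [-180.0, -0.0, -159.6]
ft_force: [0.4, 0.3, -0.6]
finger_gap: -0.1
grip_force: 0.0
```

```bash
python3 a.py 2>/dev/null
```

```text
t 18.23 z 114.8 yaw -159.6 A [59.4 22.8] rv 50.8 Frad(out+) 0.4 Ftan(CCW+) 0.2 q6 -126
top 1 [38.]
[([420.5, 484.6, -2.0], 0.67, 281.4), ([545.1, -116.8, 139.3], 0.63, 197.8)]
scene 12 [330. 345.  35.  30.  30.  30.  28.  38.  38.  37.  40.  34.]
[([503.1, -141.6, 132.8], 0.64, 28.4), ([543.6, -120.9, 3.5], 0.18, 123.7)]
```

Call:
apply_moves --pt "-13.7 -1.3 0 0 0 0" --pt "5.3 -12.33 0 0 0 0.1745" --pt "5.3 -12.33 0 0 0 0.1745" --pt "5.3 -12.33 0 0 0 0.1745" --pt "5.3 -12.33 0 0 0 0.1745"

```text
time: 19.05
tool_pos: [602.4, -167.4, 115.1]
tcp_rot: [-180.0, 0.0, 159.3]
ft_force: [-0.1, 0.8, -0.8]
finger_gap: 0.2
grip_force: 0.0
```

Call:
apply_moves --pt "5.3 -12.33 0 0 0 0.1745" --pt "5.3 -12.33 0 0 0 0.1745" --pt "5.3 -12.33 0 0 0 0.1745" --pt "5.3 -12.33 0 0 0 0.1745" --pt "5.3 -12.33 0 0 0 0.1745"

```text
time: 19.68
tool_pos: [543.8, -196.3, 115.3]
tcp_rot: [-180.0, 0.0, 109.3]
ft_force: [-0.1, 0.4, -0.0]
finger_gap: -0.1
grip_force: 0.0
```

Call:
apply_moves --pt "5.3 -12.33 0 0 0 0.1745" --pt "5.3 -12.33 0 0 0 0.1745" --pt "5.3 -12.33 0 0 0 0.1745" --pt "5.3 -12.33 0 0 0 0.1745" --pt "5.3 -12.33 0 0 0 0.1745"

```text
time: 20.3
tool_pos: [484.2, -169.9, 115.4]
tcp_rot: [180.0, 0.0, 59.3]
ft_force: [0.0, -0.5, -0.5]
finger_gap: 0.2
grip_force: 0.0
```

Call:
apply_moves --pt "5.3 -12.33 0 0 0 0.1745" --pt "5.3 -12.33 0 0 0 0.1745" --pt "5.3 -12.33 0 0 0 0.1745" --pt "5.3 -12.33 0 0 0 0.1745" --pt "5.3 -12.33 0 0 0 0.1745"

```text
time: 20.92
tool_pos: [466.0, -107.2, 115.4]
tcp_rot: [180.0, -0.0, 9.3]
ft_force: [0.6, -1.2, -0.4]
finger_gap: -0.3
grip_force: 0.0
```

Call:
apply_moves --pt "5.3 -12.33 0 0 0 0.1745" --pt "5.3 -12.33 0 0 0 0.1745" --pt "5.3 -12.33 0 0 0 0.1745" --pt "0 0 0 0 0 0" --pt "0 0 0 0 0 0"

```text
time: 21.55
tool_pos: [481.8, -70.9, 115.3]
tcp_rot: [180.0, 0.0, -20.0]
ft_force: [0.3, -0.8, 0.2]
finger_gap: -0.1
grip_force: 0.0
```

```bash
python3 - <<'E'
from h import *
rep(); s=sense(); im,d=eyes.snapshot("wrist"); cv2.imwrite("pics/w2.png",im[:,:,::-1]); W=cloud("wrist",d,s)
r=np.hypot(W[...,0]-542.7,W[...,1]+119.5); m=(r<53)&(W[...,2]>129)&(W[...,2]<139)&(d>0); p=W[m]
print(len(p),np.median(p[:,2]),cv2.minEnclosingCircle(p[:,:2].astype(np.float32)))
import a; a.mark("wrist",542.7,-119.5,129,s)
E
```

```text
t 21.55 z 115.3 yaw -20.0 A [73.9 24.9] rv 65.3 Frad(out+) -0.7 Ftan(CCW+) 0.5 q6 96
24258 132.51292244775277 ((542.4031372070312, -120.1052474975586), 52.1142463684082)
wrist 427 35.79208665892918
[([510.9, -142.4, 137.9], 0.96, 35.8)]
```

Call:
apply_moves --pt "-2.24 7.86 0 0 0 -0.1047" --pt "9 3 0 0 0 0" --pt "4 1.35 0 0 0 0" --pt "2.3 0.75 0 0 0 0" --pt "0 0 0 0 0 0"

```text
time: 22.32
tool_pos: [490.8, -85.4, 115.2]
tcp_rot: [-180.0, 0.0, -14.2]
ft_force: [-0.5, -0.3, -0.4]
finger_gap: -0.0
grip_force: 0.0
```

```bash
sed -i 's/cx=542.7,cy=-119.5,n=8/cx=542.6,cy=-119.9/' h.py; python3 -c "
from h import *
rep()"
```

```text
t 22.32 z 115.2 yaw -14.2 A [58.6 20.7] rv 49.5 Frad(out+) 0.3 Ftan(CCW+) 0.5 q6 88
```

Call:
apply_moves --pt "-0.67 5.2 0 0 0 -0.0873" --pt "-2.6 10.48 0 0 0 -0.1745" --pt "-2.6 10.48 0 0 0 -0.1745" --pt "-2.6 10.48 0 0 0 -0.1745" --pt "0 0 0 0 0 0"

```text
time: 22.95
tool_pos: [481.4, -121.8, 115.2]
tcp_rot: [-180.0, 0.0, 20.7]
ft_force: [0.5, 0.3, 0.1]
finger_gap: -0.1
grip_force: 0.0
```

```bash
python3 - <<'E'
from h import *
import a
rep(); a.mark("wrist",542.6,-119.9,129,sense()); a.mark("scene",543,-120)
E
```

```text
t 22.95 z 115.2 yaw 20.7 A [57.9 19.9] rv 48.6 Frad(out+) -0.5 Ftan(CCW+) -0.2 q6 49
wrist 382 69.940777428399
[([533.9, -159.1, 135.0], 0.78, 77.5), ([541.3, -124.5, 0.6], 0.5, 74.2)]
scene 14 [330. 301. 296. 345. 285.  68.  66.  69.  68.  74.  72.  71.  69.  73.]
[([523.2, -156.2, 132.9], 0.74, 61.3)]
```

Call:
apply_moves --pt "-2.6 10.48 0 0 0 -0.1745" --pt "-2.6 10.48 0 0 0 -0.1745" --pt "-2.6 10.48 0 0 0 -0.1745" --pt "-2.6 10.48 0 0 0 -0.1745" --pt "-2.6 10.48 0 0 0 -0.1745"

```text
time: 23.78
tool_pos: [505.1, -168.1, 115.1]
tcp_rot: [-179.9, -0.0, 71.0]
ft_force: [-1.1, 1.2, -0.3]
finger_gap: -0.2
grip_force: 0.8
```

```bash
python3 - <<'E'
from h import *
import a
rep(); a.mark("wrist",542.6,-119.9,129,sense())
E
```

```text
t 23.77 z 115.1 yaw 71.0 A [57.7 19.8] rv 48.4 Frad(out+) -0.4 Ftan(CCW+) -1.6 q6 -5
wrist 385 119.23350736637411
[([565.5, -153.6, 135.8], 0.55, 124.2)]
```

Call:
apply_moves --pt "-2.6 10.48 0 0 0 -0.1745" --pt "-2.6 10.48 0 0 0 -0.1745" --pt "-2.6 10.48 0 0 0 -0.1745" --pt "-2.6 10.48 0 0 0 -0.1745" --pt "-2.6 10.48 0 0 0 -0.1745"

```text
time: 24.5
tool_pos: [556.0, -179.9, 115.1]
tcp_rot: [-180.0, -0.0, 120.8]
ft_force: [-2.2, -0.9, 0.1]
finger_gap: 0.2
grip_force: 0.8
```

```bash
python3 - <<'E'
from h import *
import a
rep(); a.mark("wrist",542.6,-119.9,129,sense()); a.mark("scene",543,-120)
E
```

```text
t 24.50 z 115.1 yaw 120.8 A [58.4 19.2] rv 48.9 Frad(out+) 0.3 Ftan(CCW+) -2.4 q6 -54
wrist 387 168.91178798997169
[([587.8, -125.3, 138.0], 0.6, 173.2)]
scene 11 [300. 295. 172. 177. 168. 175. 176. 167. 170. 173. 167.]
[([583.2, -125.9, 135.2], 0.64, 171.7)]
```

Call:
apply_moves --pt "-2.6 10.48 0 0 0 -0.1745" --pt "-2.6 10.48 0 0 0 -0.1745" --pt "-2.6 10.48 0 0 0 -0.1745" --pt "-2.6 10.48 0 0 0 -0.1745" --pt "-2.6 10.48 0 0 0 -0.1745"

```text
time: 25.32
tool_pos: [598.0, -149.0, 115.4]
tcp_rot: [-180.0, 0.0, 170.7]
ft_force: [-0.5, -2.3, -0.4]
finger_gap: -0.1
grip_force: 0.8
```

Call:
apply_moves --pt "-2.6 10.48 0 0 0 -0.1745" --pt "-2.6 10.48 0 0 0 -0.1745" --pt "-2.6 10.48 0 0 0 -0.1745" --pt "-2.6 10.48 0 0 0 -0.1745" --pt "0 0 0 0 0 0"

```text
time: 25.95
tool_pos: [604.1, -106.2, 115.7]
tcp_rot: [-180.0, 0.0, -149.5]
ft_force: [0.1, -0.5, -1.0]
finger_gap: 0.3
grip_force: 0.1
```

```bash
python3 - <<'E'
from h import *
import a
rep(); a.mark("wrist",542.6,-119.9,129,sense()); a.mark("scene",543,-120)
E
```

```text
t 25.95 z 115.7 yaw -149.5 A [59.9 19.4] rv 50.3 Frad(out+) -0.0 Ftan(CCW+) -0.6 q6 -135
wrist 379 258.4294216705482
[([556.2, -75.6, 138.5], 0.73, 252.9)]
scene 2 [330. 343.]
[([548.4, -75.4, 132.6], 0.75, 263.1), ([518.7, -128.2, 147.7], 0.21, 18.6)]
```

Call:
apply_moves --pt "-13.2 -4.7 0 0 0 0" --pt "5.3 -12.33 0 0 0 0.1745" --pt "5.3 -12.33 0 0 0 0.1745" --pt "5.3 -12.33 0 0 0 0.1745" --pt "5.3 -12.33 0 0 0 0.1745"

```text
time: 26.78
tool_pos: [610.7, -157.1, 115.0]
tcp_rot: [180.0, -0.0, 170.2]
ft_force: [0.4, -0.3, -0.2]
finger_gap: 0.1
grip_force: 0.0
```

Call:
apply_moves --pt "5.3 -12.33 0 0 0 0.1745" --pt "5.3 -12.33 0 0 0 0.1745" --pt "5.3 -12.33 0 0 0 0.1745" --pt "5.3 -12.33 0 0 0 0.1745" --pt "5.3 -12.33 0 0 0 0.1745"

```text
time: 27.4
tool_pos: [558.7, -196.6, 115.1]
tcp_rot: [-180.0, -0.0, 120.2]
ft_force: [0.8, -0.2, -0.2]
finger_gap: 0.1
grip_force: 0.0
```

Call:
apply_moves --pt "5.3 -12.33 0 0 0 0.1745" --pt "4.06 -9.94 0 0 0 0.1396" --pt "0 0 0 0 0 0" --pt "0 0 0 0 0 0" --pt "0 0 0 0 0 0"

```text
time: 28.02
tool_pos: [535.7, -197.5, 115.3]
tcp_rot: [180.0, 0.0, 102.9]
ft_force: [-0.5, 0.3, 1.6]
finger_gap: 0.4
grip_force: 0.0
```

```bash
python3 - <<'E'
from h import *
import a
rep(); a.mark("wrist",542.6,-119.9,129,sense())
E
```

```text
t 28.02 z 115.3 yaw 102.9 A [74.1 24.1] rv 65.3 Frad(out+) -0.3 Ftan(CCW+) -0.5 q6 -38
wrist 299 257.8797241969926
[]
```

Call:
apply_moves --pt "9.4 2.6 0 0 0 0" --pt "4 1.1 0 0 0 0" --pt "2.3 0.6 0 0 0 0" --pt "-0.67 5.2 0 0 0 -0.0873" --pt "-2.6 10.48 0 0 0 -0.1745"

```text
time: 28.75
tool_pos: [551.6, -180.0, 115.2]
tcp_rot: [-179.9, -0.0, 118.1]
ft_force: [-1.6, 0.0, 0.4]
finger_gap: 0.0
grip_force: 0.8
```

```bash
python3 - <<'E'
from h import *
import a
rep(); a.mark("wrist",542.6,-119.9,129,sense())
E
```

```text
t 28.75 z 115.2 yaw 118.1 A [57.2 20.3] rv 48.0 Frad(out+) -0.4 Ftan(CCW+) -1.6 q6 -51
wrist 607 270.2579623254579
[([544.9, -79.4, 136.4], 0.69, 266.7)]
```

Call:
apply_moves --pt "-2.6 10.48 0 0 0 -0.1745" --pt "-2.6 10.48 0 0 0 -0.1745" --pt "-2.6 10.48 0 0 0 -0.1745" --pt "-2.6 10.48 0 0 0 -0.1745" --pt "-2.6 10.48 0 0 0 -0.1745"

```text
time: 29.48
tool_pos: [595.6, -151.1, 115.5]
tcp_rot: [-180.0, 0.0, 167.8]
ft_force: [-0.6, -1.3, 0.9]
finger_gap: -0.0
grip_force: 0.8
```

```bash
python3 - <<'E'
from h import *
import a
rep(); a.mark("wrist",542.6,-119.9,129,sense())
E
```

```text
t 29.48 z 115.5 yaw 167.8 A [58.4 19.4] rv 48.9 Frad(out+) 0.0 Ftan(CCW+) -1.4 q6 -97
wrist 600 320.0575715424311
[([513.5, -92.5, 138.9], 0.91, 316.7), ([540.5, -118.5, 166.5], 0.17, 326.3)]
```

Call:
apply_moves --pt "-2.6 10.48 0 0 0 -0.1745" --pt "-2.6 10.48 0 0 0 -0.1745" --pt "-2.6 10.48 0 0 0 -0.1745" --pt "0 0 0 0 0 0" --pt "0 0 0 0 0 0"

```text
time: 30.2
tool_pos: [604.1, -120.2, 115.2]
tcp_rot: [180.0, -0.0, -162.6]
ft_force: [-0.0, -0.2, 0.3]
finger_gap: 0.1
grip_force: 0.0
```

```bash
cat > b.py <<'E'
from h import *
# axis, lid bar and collar bar angles from one wrist picture
def fin(name):
    rep(); s=sense(); im,d=eyes.snapshot("wrist"); cv2.imwrite(name,im[:,:,::-1]); W=cloud("wrist",d,s); b=im.min(-1).astype(int); X=im.max(-1).astype(int)
    r0=np.hypot(W[...,0]-542.6,W[...,1]+119.9)
    m=(r0<24)&(W[...,2]>154)&(W[...,2]<162.5); (cx,cy),_=cv2.minEnclosingCircle(W[m][:,:2].astype(np.float32))
    m=(r0<14)&(W[...,2]>163)&(W[...,2]<170); (bx,by),br=cv2.minEnclosingCircle(W[m][:,:2].astype(np.float32)); print("axis",cx,cy,bx,by,br)
    for cx,cy in ((542.6,-119.9),(bx,by)):
        dx,dy=W[...,0]-cx,W[...,1]-cy; r=np.hypot(dx,dy); an=(np.degrees(np.arctan2(dy,dx))+360)%360-180
        m=(r>35)&(r<48)&(W[...,2]>129)&(W[...,2]<143); w=m&(b>np.median(b[m])+40)&(abs(an)<60)
        l=(r>20.5)&(r<30)&(W[...,2]>140)&(W[...,2]<152)&(X<90)&(abs(an)<60)
        print("collar",w.sum(),an[w].mean(),np.percentile(an[w],[5,95]),W[w].mean(0).round(1),"lid",l.sum(),an[l].mean(),W[l].mean(0).round(1))
E
python3 -c "
import b; b.fin('pics/w3.png')
import cv2;i=cv2.imread('pics/w3.png');cv2.imwrite('pics/w3c.png',cv2.resize(i[0:240,130:450],(800,600)))"
```

```text
t 30.20 z 115.2 yaw -162.6 A [58.5 18.7] rv 48.9 Frad(out+) -0.0 Ftan(CCW+) -0.2 q6 -123
axis 542.1961669921875 -119.71942901611328 542.1769409179688 -119.71888732910156 10.784334182739258
collar 610 -8.62757503510842 [-12.24117481  -5.18586789] [ 501.5 -113.7  137.7] lid 421 4.166543871578837 [ 517.3 -121.7  145.8]
collar 603 -8.486434903492029 [-12.03909949  -5.00065902] [ 501.1 -113.6  137.7] lid 434 4.674316305742904 [ 517.  -121.8  145.8]
```

View pics/w3c.png

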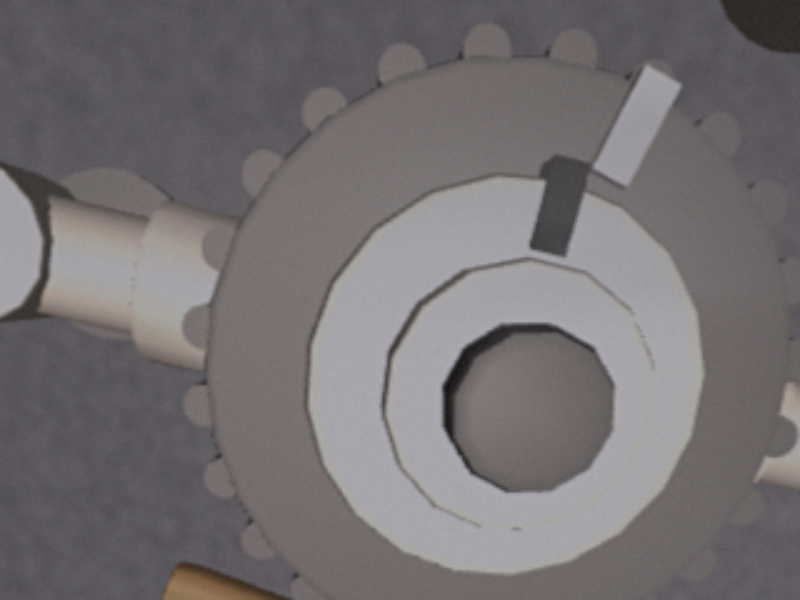

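```bash
cat > c.py <<'E'
from h import *
def meas(cx=542.4,cy=-119.8):
    s=sense(); im,d=eyes.snapshot("wrist"); W=cloud("wrist",d,s); b=im.min(-1).astype(int); X=im.max(-1).astype(int)
    dx,dy=W[...,0]-cx,W[...,1]-cy; r=np.hypot(dx,dy); an=(np.degrees(np.arctan2(dy,dx))+360)%360-180
    out=[]
    for nm,m in (("collar",(r>33)&(r<50)&(W[...,2]>137.7)&(W[...,2]<142)&(b>150)),("lid",(r>20)&(r<31.5)&(W[...,2]>145.6)&(W[...,2]<152)&(X<110))):
        m&=abs(an)<60
        m=cv2.erode(m.astype(np.uint8),np.ones((2,2)))>0
        p=W[m]; q=cv2.minAreaRect(p[:,:2].astype(np.float32)); c=np.array(q[0])
        v=cv2.fitLine(p[:,:2].astype(np.float32),cv2.DIST_L2,0,.01,.01).ravel()[:2]; 
        a=lambda x,y:(np.degrees(np.arctan2(y,x))+360)%360-180
        out.append(a(c[0]-cx,c[1]-cy)); print(nm,m.sum(),"z",np.percentile(p[:,2],[5,50,95]).round(1),"centre",c.round(1),"size",np.round(q[1],1),"ang",round(out[-1],1),"line dir",round(float(np.degrees(np.arctan(v[1]/v[0]))),1),"r",np.hypot(*(c-[cx,cy])).round(1))
    print("to go",out[1]-out[0])
if __name__=="__main__":
    rep(); meas()
E
python3 - <<'E'
from h import *
import c
c.meas()
_,d=eyes.snapshot("top"); W=cloud("top",d)
for sg in (1,-1):
    m=(W[...,2]>88)&(W[...,2]<104)&(abs(W[...,0]-542)<40)&(sg*(W[...,1]+119)>100)&(sg*(W[...,1]+119)<140)
    p=W[m]; print(sg,len(p),p.mean(0).round(1),cv2.minEnclosingCircle(p[:,:2].astype(np.float32)))
E
```

```text
collar 33 z [137.7 138.1 139.2] centre [ 501.5 -113.8] size [ 4.4 13.8] ang -8.4 line dir -6.2 r 41.3
lid 99 z [145.7 146.2 147. ] centre [ 517.  -121.4] size [9.3 4.5] ang 3.6 line dir 2.7 r 25.5
to go 11.937866731686995
1 87 [534.3  -8.2  97.3] ((534.5110473632812, -10.969947814941406), 16.668291091918945)
-1 0 [nan nan nan] ((0.0, 0.0), 0.0)<stdin>:7: RuntimeWarning: Mean of empty slice.
  ret = um.true_divide(
```

Call:
apply_moves --pt "-1.27 4.14 0 0 0 -0.0698" --pt "-1.27 4.14 0 0 0 -0.0698" --pt "-0.98 3.09 0 0 0 -0.0524" --pt "0 0 0 0 0 0" --pt "0 0 0 0 0 0"

```text
time: 30.98
tool_pos: [603.5, -108.4, 115.3]
tcp_rot: [180.0, -0.0, -151.3]
ft_force: [-0.3, -0.4, -0.6]
finger_gap: -0.1
grip_force: 0.3
```

```bash
python3 c.py; python3 -c "
import b; b.fin('pics/w4.png')"
```

```text
t 30.98 z 115.3 yaw -151.3 A [59.  19.1] rv 49.4 Frad(out+) -0.4 Ftan(CCW+) -0.3 q6 -134
collar 75 z [137.8 138.2 139.1] centre [ 500.8 -120.7] size [13.2  4.6] ang 1.2 line dir -0.7 r 41.6
lid 73 z [145.7 146.2 147.1] centre [ 517.1 -121.5] size [9.5 4.5] ang 3.7 line dir 7.8 r 25.4
to go 2.565122420771445
t 31.02 z 115.2 yaw -151.3 A [59.  19.1] rv 49.4 Frad(out+) 0.5 Ftan(CCW+) -1.4 q6 -134
axis 542.2940673828125 -119.78561401367188 542.2391357421875 -119.89801788330078 10.76357650756836
collar 598 1.3960410759017938 [-2.06240198  4.94765562] [ 500.9 -120.9  137.8] lid 420 4.168354445567871 [ 517.3 -121.7  145.8]
collar 607 1.407054947046643 [-2.0643229   4.92696728] [ 500.6 -120.9  137.8] lid 429 4.231657188827949 [ 517.1 -121.8  145.8]
```

Call:
apply_moves --pt "-0.43 1.34 0 0 0 -0.0227" --pt "-0.43 1.34 0 0 0 -0.0227" --pt "0 0 0 0 0 0" --pt "0 0 0 0 0 0" --pt "0 0 0 0 0 0"

```text
time: 31.7
tool_pos: [603.0, -105.3, 115.3]
tcp_rot: [180.0, 0.0, -148.6]
ft_force: [-0.0, -0.7, 0.0]
finger_gap: 0.2
grip_force: 0.5
```

```bash
python3 c.py; python3 -c "
import b; b.fin('pics/w5.png')
import cv2;i=cv2.imread('pics/w5.png');cv2.imwrite('pics/w5c.png',cv2.resize(i[0:240,130:450],(800,600)))"
```

```text
t 31.70 z 115.3 yaw -148.6 A [59.1 19. ] rv 49.5 Frad(out+) -0.2 Ftan(CCW+) -0.7 q6 -136
collar 70 z [137.7 138.2 139. ] centre [ 501.1 -122.8] size [14.3  4.9] ang 4.2 line dir 2.8 r 41.4
lid 90 z [145.7 146.2 147.2] centre [ 517.  -121.4] size [9.4 4.6] ang 3.7 line dir 8.2 r 25.4
to go -0.5178523907067074
t 31.75 z 115.3 yaw -148.6 A [59.1 19. ] rv 49.5 Frad(out+) 0.5 Ftan(CCW+) -0.9 q6 -136
axis 542.0975952148438 -119.66830444335938 542.2579345703125 -119.87889099121094 10.716053009033203
collar 606 4.2284308858696775 [0.72946368 7.60454049] [ 501.1 -123.   137.9] lid 417 4.159762237011078 [ 517.3 -121.7  145.8]
collar 610 4.259385324904247 [0.77556914 7.66984571] [ 500.8 -123.   137.9] lid 421 4.2868572488307475 [ 517.1 -121.8  145.8]
```

View pics/w5c.png

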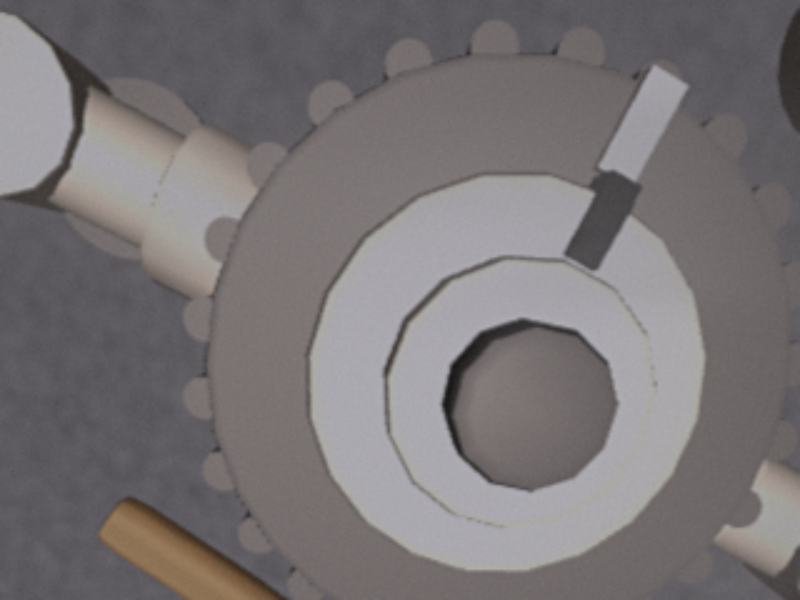

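Call:
apply_moves --pt "0 -1 0 0 0 0" --pt "-4 -1.1 0 0 0 0" --pt "-15 -4 0 0 0 0" --pt "-30 -8 -10 0 0 0" --pt "0 0 -50 0 0 0"

```text
time: 32.42
tool_pos: [650.5, -90.3, 170.1]
tcp_rot: [179.6, -0.4, -148.6]
ft_force: [-0.1, 0.6, 0.6]
finger_gap: -0.5
grip_force: 0.0
```

Call:
apply_moves --pt "0 0 -50 0 0 0" --pt "0 0 -20 0 0 0" --pt "20 5 0 0 0 0" --pt "20 5 0 0 0 0" --pt "0 0 0 0 0 0"

```text
time: 33.05
tool_pos: [611.9, -104.4, 244.7]
tcp_rot: [180.0, -0.0, -148.7]
ft_force: [0.4, 0.8, 0.1]
finger_gap: 0.1
grip_force: 0.0
```

```bash
python3 c.py; python3 -c "
import b; b.fin('pics/w6.png')
from h import *
for n in ('collar_mark','lid_mark'): print(models.place_of(n,'wrist')[:1])"
```

```text
t 33.05 z 244.7 yaw -148.7 A [67.3 22.8] rv 58.4 Frad(out+) 0.6 Ftan(CCW+) 0.7 q6 -136
collar 21 z [137.8 138.3 139.2] centre [ 500.9 -122.4] size [13.3  4.5] ang 3.5 line dir 0.1 r 41.6
lid 14 z [145.7 146.3 146.9] centre [ 516.  -121.1] size [2.9 8.5] ang 2.9 line dir -7.8 r 26.4
to go -0.6382444822441471
t 33.10 z 244.8 yaw -148.6 A [68. 23.] rv 59.1 Frad(out+) 0.1 Ftan(CCW+) 0.3 q6 -136
axis 542.1431884765625 -119.48270416259766 542.1873779296875 -119.39136505126953 10.730460166931152
collar 113 4.142843530488711 [1.16314537 7.10707819] [ 501.5 -122.9  137.8] lid 74 3.8085223417450007 [ 517.2 -121.6  146. ]
collar 113 4.907950479377732 [1.89740084 7.91039228] [ 501.  -122.9  137.8] lid 78 5.106318703786606 [ 516.9 -121.6  146. ]
[{'xyz': [502.5, -122.4, 136.7], 'confidence': 0.84}]
[{'xyz': [516.7, -116.8, 143.6], 'confidence': 0.64}]
```

View pics/w6.png

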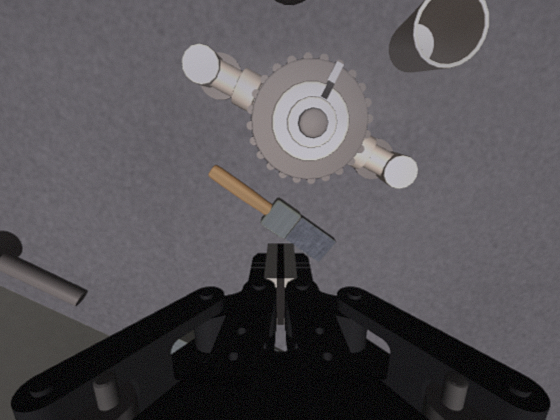

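The white bar at (336,73) is in line with the black bar at (327,90). The hand is clear and the other things have not been moved.

```bash
python3 -c "
from bench import job; print(job.hand_in())"
```

```text
the job is handed in; nothing more can be done
None
```

I pressed the relief button to its stop (12 N) and let it go. I then rolled the collar counter-clockwise to two full turns from tight, its bar in line with the lid's to within about 1°, and handed the job in at about 33 s with the hand clear.

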